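Turn a bevelled board over against the planing board

ROBOT

A 6-joint arm with a two-finger parallel gripper is mounted at the origin on the work surface. World frame = base frame: x ahead of the robot, y to its left, z up, the work surface at z = 0. Lengths are in m, angles in rad, forces in N, time in s.
With the tool pointing down it reaches from about 0.3 to 0.85 m from the base axis. Payload 4.2 kg.
Tool frame: the origin (TCP) lies midway between the tips of the shut fingers; the grasp point (between the pads) lies 19 mm behind it; x points along the fingers, z is the direction in which the jaws open and shut, and the axes are right-handed (so a half turn about x gives the same grasp; the last joint's range is limited). The gripper opens to 91 mm and grips with 3 to 60 N. Pads are 32 mm wide; open, the fingers measure 118 mm over their backs; the gripper's body (76 mm by 178 mm) begins 60 mm behind the grasp point.
Start: joints at [1.092, 0.32, 1.565, -0, 1.257, -0.02], TCP at [0.255, 0.516, 0.214] pointing down, gripper open.
Joint ranges: [-3.11, 3.11], [-0.84, 2.01], [0.21, 2.61], [-1.34, 4.49], [0.05, 2.63], [-2.56, 2.56]. Speed limits (rad/s): [2.57, 2.57, 3.14, 3.14, 3.14, 3.14].

INTERFACE

Orientations are given as a unit quaternion [w, x, y, z].
In Python, from rig import ctrl gives the robot as it stands. The module is installed in compiled form; this text tells all that it offers.
- The arm moves only by the tool jog_arm, never from a script. Its argument "increments" is text: rows parted by semicolons, each of 7 numbers parted by spaces: the shift along the tool's x, y, z in mm, then the turn, a rotation vector about the tool's x, y, z in rad, then the opening in per cent of the stroke, from 0 (shut) to 100 (fully open). In form: tx ty tz ax ay az jaw; .... A call has exactly 10 rows; each row shifts and turns the commanded pose from where the row before left it, along the tool's axes as they then stand; what a row does not reach is not made up. A row lasts 1/10 s, in which the tool goes at most 50 mm and 8.59 degrees, less where a joint would pass 70% of its speed; a pose out of reach is approached as far as the arm can. A call is refused whole if a number of a shift passes 50 or a number of a turn 0.15, either way. A call with a gripper value outside its range is refused whole. The fingers move at their own pace and stop on an object; "newtons" is the grip in N (left out, the last holds). Time passes only in rows, so rows that do not move let the fingers close, or fill a call up. It gives the time, the measured TCP pose, the force and the opening at its end, in the units of the state.
- ctrl.sense(): the state, without advancing time (a new reading comes with each control period).
- ctrl.read_camera(name): name is "scene" or "top"; returns (picture, depth): 400x640x3 uint8, red, green, blue; 400x640 float32, m along the optical axis (not along the pixel's ray), 0 where there is no reading.
- ctrl.camera_info(name): a dict with "camera_matrix" (3x3 intrinsics, pixels), "k1" (the pictures are not rectified: a ray, as slopes to the right and down, at radius r is drawn at 1 + k1 r^2 times it, then the intrinsics apply), "R" (3x3) and "t" (3): a world point X has camera coordinates R X + t. Camera axes: x right, y down, z forward; pixel columns grow to the right and rows downward; lengths in m; the calibration is good to about 2 mm. A picture is of the moment at which its call begins. camera_info takes no time and is no camera call.
- ctrl.hand_in(): hands the job in, once; it reports no verdict.
The state is a dict: "time": time; "q": joint angles; "joint_vel": joint speeds; "joint_efforts": joint torques, N m; "position": TCP position; "ee_rot": TCP orientation; "ft_force": force on the tool from outside, world axes, zero at the start; "moment": the same for the moment, N m; "finger_gap": opening from 0.0 (shut) to 1.0 (fully open).
Only numpy, scipy, OpenCV 4.12 (cv2) and the standard library are available. Lean on these libraries where they do the work, as an engineer would, in place of code of your own. Each camera call takes 0.05 s, during which the arm holds its last target.

TASK

Turn the serving-board blank over, without gripping it or picking it up: push it up to the near side of the raised planing board, tip it up so that it stands on its far end there, and push it on over so that it flips onto the planing board with its bevelled face up. Then push it forward on the planing board until its end is fully home and square against the stop batten. Leave the mallet, the flask and the hand plane alone.

Things in the scene. Friction and masses are not known exactly. Their poses are not given: they have to be found in the camera images.
- blank: Loose dark-wood slab, 120 (x) by 150 (y) by 20 mm, 0.13-0.27 kg, starting bevelled face down: an 8 mm 45-degree bevel runs round its underside, so its edge faces are upright only from 8 to 20 mm up. Origin: centre of the bevelled face. z leaves the plain face: up at the start, down once turned over. x points to its far end, within 0.25 rad of square to the planing board.
- blank_far_end (a point): Point on the blank at the middle of its far end face (60 mm along x from the origin, half way through the thickness, 10 mm above the underside): the end that meets the planing board and on which the blank stands when tipped up.
- blank_near_left (a point): Point on the blank's near end face (60 mm along -x from the origin), 65 mm to its +y side and 14 mm above the underside. This near end swings over in the flip and is the end that finally meets the stop.
- blank_near_right (a point): The like point on the near end face, 65 mm to its -y side.
- planing_board: Pale plank fixed to the bench, 200 (x) by 300 (y) by 28 mm. Origin: on the bench at the foot of its near side, mid-width; the near side is an upright wall 28 mm high at x = 0, y from -150 to 150 mm. z up; x points away from the robot across the plank, within 0.25 rad of the robot's x. Its flat top, 28 mm above the bench, is clear from x = 0 to the stop batten at x = 130 mm.
- stop_face (a point): Foot of the stop batten's near face, mid-width, on the planing board's top (x = 130 mm, y = 0, z = 28 mm in the planing board's frame). The batten lies along the board's y, 260 mm long, 26 mm deep, 15 mm high, fixed.
- mallet: Bystander: turned carver's mallet standing on its head, 170 mm tall, 70 mm across at the widest. Origin: centre of its underside. It stands to one side of the planing board, at 210 to 290 mm from its middle.
- flask: Bystander: steel flask standing upright, 145 mm tall, 68 mm across. Origin: centre of its underside. It stands to one side of the planing board, at 210 to 290 mm from its middle.
- smoother: Bystander: wooden hand plane, 150 mm by 46 mm, 90 mm tall to the top of its iron, lying on the bench to the right of the blank. Origin: centre of its underside.
There are look-alikes about, which are no part of the job. Several things have the shape of the blank; the one meant has the colours described above.

How it is judged:
By the outcome, as a careful person would: the job done as asked, in the order asked, and still so for the second after the job is handed in, with the robot touching nothing.
It also fails if it takes over 72 s, if anything falls off the work surface, if the arm or the gripper's body presses on something with over 40 N, if the wrist force passes 120 N, or if a joint passes its speed limit or range.

## Working session

There is one attempt and no reset: what is moved stays moved. The work goes in short steps, Python scripts to look and compute and a tool call to move; the robot and the scene stay as the last step left them, time stands still between calls to the robot, and variables do not carry over. Pictures are saved under pics/ and viewed, and the job is handed in when it is done.

Besides the shell and the picture viewer there is one more tool, called after "Request:" by a JSON object that holds its "api" and its "payload". jog_arm: Moves the arm, as the interface text tells. Its arguments: {"type":"object","properties":{"increments":{"type":"string"},"newtons":{"type":"number"}},"required":["increments"]}

```bash
mkdir -p pics; python3 - <<'E'
from rig import ctrl
import cv2,numpy as np
s=ctrl.sense();print(s['time'],s['position'],s['ee_rot'],s['finger_gap'])
for n in('scene','top'):
    p,d=ctrl.read_camera(n); cv2.imwrite(f'pics/{n}0.png',p[:,:,::-1]); np.savez(f'{n}0.npz',p=p,d=d)
    print(n,ctrl.camera_info(n))
E
```

```text
0.0 [0.2544022  0.51508168 0.21310946] [ 0.60004477 -0.37354294  0.60114231  0.3728805 ] 1.0013899464496612
scene {'camera_matrix': array([[387.52409018,   0.        , 314.93821904],
       [  0.        , 387.52409018, 196.86714411],
       [  0.        ,   0.        ,   1.        ]]), 'k1': 0.029991941285662127, 'R': array([[ 0.55990554,  0.8285472 , -0.00391461],
       [ 0.67094499, -0.45616503, -0.5845907 ],
       [-0.4861467 ,  0.32468909, -0.81131892]]), 't': array([-0.31768731, -0.3662815 ,  1.31452884])}
top {'camera_matrix': array([[407.98711018,   0.        , 324.49160016],
       [  0.        , 407.98711018, 194.34179797],
       [  0.        ,   0.        ,   1.        ]]), 'k1': -0.03483001476370663, 'R': array([[-0.12330625, -0.99236528, -0.00259202],
       [-0.9696543 ,  0.12103912, -0.21241484],
       [ 0.21110684, -0.02367872, -0.97717615]]), 't': array([0.03667717, 0.57786985, 1.15509303])}
```

View pics/scene0.png

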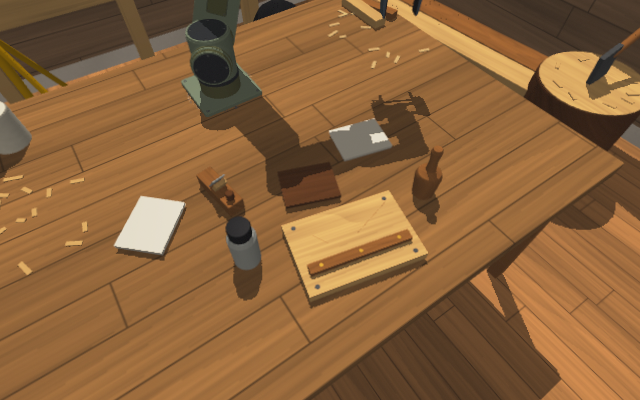

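View pics/top0.png

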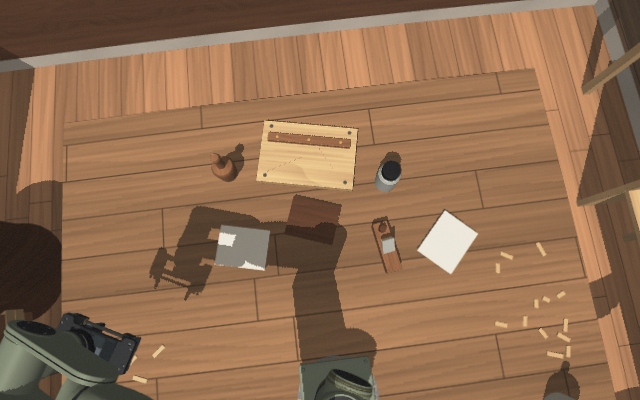

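In the top picture there are three slab shapes: grey at (243,247), white at (447,241) and dark brown at (314,219). The dark-wood one at (314,219), just in front of the pale planing board at (307,155), fits the description. I'll confirm it in a crop and measure.

```bash
cat > h.py <<'E'
import numpy as np,cv2
from rig import ctrl
def cloud(n,d):
    i=ctrl.camera_info(n);K=i['camera_matrix']
    v,u=np.mgrid[0:400,0:640].astype(np.float64)
    p=np.stack([u.ravel(),v.ravel()],-1)[:,None]
    s=cv2.undistortPoints(p,K,np.array([i['k1'],0,0,0,0.]))[:,0]
    c=np.c_[s,np.ones(len(s))]*d.reshape(-1,1).astype(float)
    X=(c-i['t'])@i['R']
    X[d.ravel()<=0]=np.nan
    return X.reshape(400,640,3)
def px(n,X):
    i=ctrl.camera_info(n)
    return cv2.projectPoints(np.atleast_2d(np.asarray(X,float)),cv2.Rodrigues(i['R'])[0],i['t'],i['camera_matrix'],np.array([i['k1'],0,0,0,0.]))[0][:,0]
E
python3 - <<'E'
from h import *
for n,box in(('top',(190,360,100,285)),('scene',(90,310,170,450))):
    z=np.load(n+'0.npz');X=cloud(n,z['d']);np.save(n+'X.npy',X)
    r0,r1,c0,c1=(110,290,200,420) if n=='top' else (90,300,180,460)
    cv2.imwrite(f'pics/{n}crop.png',cv2.resize(z['p'][r0:r1,c0:c1,::-1],None,fx=2.8,fy=2.8,interpolation=cv2.INTER_CUBIC))
    hh=X[...,2]
    m=(hh>0.0235)&(hh<0.034)&(X[...,0]>.3)
    k,l,st,ce=cv2.connectedComponentsWithStats(m.astype(np.uint8))
    for j in range(1,k):
        if st[j,4]>300:
            P=X[l==j];r=cv2.minAreaRect((P[:,:2]*1000).astype(np.float32));print(n,'hi',st[j],P.mean(0).round(4),r)
    m=(hh>0.014)&(hh<0.0235)&(X[...,0]>.2)
    m=cv2.morphologyEx(m.astype(np.uint8),cv2.MORPH_OPEN,np.ones((3,3)))
    k,l,st,ce=cv2.connectedComponentsWithStats(m)
    for j in range(1,k):
        if st[j,4]>300:
            P=X[l==j];r=cv2.minAreaRect((P[:,:2]*1000).astype(np.float32));print(n,'lo',st[j],ce[j],P.mean(0).round(4),r)
    print(np.nanmedian(hh[l==0][np.abs(hh[l==0])<.01]))
E
```

```text
top hi [ 256  120  102   70 4607] [0.7124 0.0025 0.0272] ((721.5077514648438, 2.333343505859375), (300.38836669921875, 201.9156951904297), 77.19248962402344)
top lo [ 285  197   55   48 1718] [312.04656577 220.31490105] [0.5118 0.0116 0.0187] ((513.3848266601562, 10.691734313964844), (150.2454376220703, 120.43991088867188), 69.83726501464844)
top lo [ 420  214   57   58 1704] [447.71596244 242.1649061 ] [ 0.3946 -0.3877  0.0189] ((396.1150817871094, -387.0978088378906), (119.03707122802734, 152.3529815673828), 46.075721740722656)
top lo [ 215  226   55   44 1807] [241.94576646 247.11787493] [0.4568 0.2311 0.0185] ((456.55474853515625, 231.53338623046875), (151.24925231933594, 120.11639404296875), 76.82781982421875)
-0.001134650108557173
scene hi [ 281  190  148  109 7929] [ 0.7249 -0.0025  0.0296] ((724.1778564453125, 4.3417816162109375), (303.6385803222656, 204.34005737304688), 77.35513305664062)
scene lo [ 329  119   63   40 1193] [359.81559095 137.94970662] [0.4613 0.2322 0.021 ] ((458.52960205078125, 233.9074249267578), (153.74453735351562, 125.7354736328125), 76.41817474365234)
scene lo [ 278  162   63   45 1495] [308.83143813 183.88494983] [0.5196 0.0125 0.0212] ((514.5250854492188, 11.957145690917969), (149.81822204589844, 122.70744323730469), 69.87649536132812)
scene lo [ 115  196   69   58 2067] [148.6850508  227.29559748] [ 0.4088 -0.3925  0.0208] ((398.66802978515625, -385.05426025390625), (123.24031829833984, 153.99990844726562), 46.09836959838867)
0.00123176185038223
```

View pics/topcrop.png

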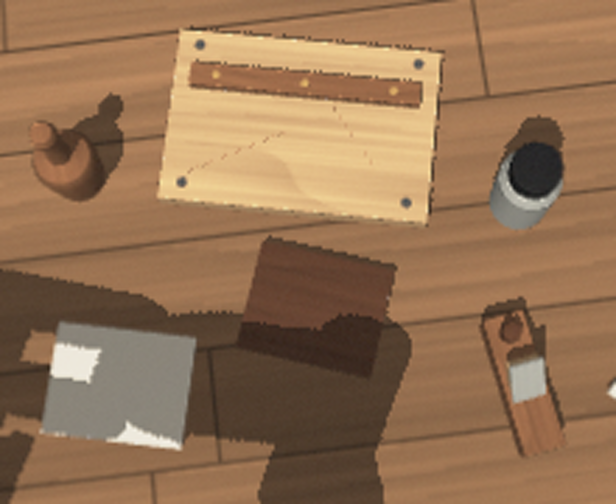

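The crop confirms it: the dark slab at crop (316,306), which is full-frame (313,219), lies between the robot and the board. Next I'll get the bystander positions in the board frame and the start tool axes.

```bash
cat >> h.py <<'E'
from scipy.spatial.transform import Rotation as Ro
YAW=np.deg2rad(-12.73); BX=np.array([np.cos(YAW),np.sin(YAW),0]);BY=np.array([-BX[1],BX[0],0]);BZ=np.array([0,0,1.])
BO=np.array([.7228,.0033,0])-.1*BX
B=np.c_[BX,BY,BZ]
tob=lambda X:(np.asarray(X)-BO)@B
tow=lambda b:BO+B@np.asarray(b,float)
def st():
    s=ctrl.sense();q=s['ee_rot'];R=Ro.from_quat([q[1],q[2],q[3],q[0]]).as_matrix()
    return s,np.array(s['position']),R
def Rdes(alpha=90,sgn=1):
    a=np.deg2rad(alpha);x=B@np.array([np.cos(a),0,-np.sin(a)]);z=sgn*BY;return np.c_[x,np.cross(z,x),z]
def plan(b,alpha=90,sgn=1):
    s,p,R=st();D=tow(b)-p
    Rd=Rdes(alpha,sgn)
    print('t',round(s['time'],2),'F',np.round(B.T@s['ft_force'],1),'tcp_b',(tob(p)*1000).round(1),'gap',round(s['finger_gap'],2))
    print('shift in tool mm',(R.T@D*1000).round(1),'shift in DESIRED tool mm',(Rd.T@D*1000).round(1),'rotvec',Ro.from_matrix(R.T@Rd).as_rotvec().round(3))
E
python3 - <<'E'
from h import *
s,p,R=st();print(R.round(3));print(Rdes(90,1).round(3),Rdes(90,-1).round(3))
for sg in(1,-1):plan([-.26,-.038,.15],90,sg)
X=np.load('topX.npy').reshape(-1,3);b=tob(X)
m=(X[:,2]>.035)&(X[:,0]>.3)&(X[:,0]<.9)&(abs(X[:,1])<.42)
im=m.reshape(400,640).astype(np.uint8)
k,l,stt,ce=cv2.connectedComponentsWithStats(im)
for j in range(1,k):
    if stt[j,4]>60: q=b[(l==j).ravel()];print(stt[j],q.min(0).round(3),q.max(0).round(3))
E
```

```text
[[-0.001 -0.897  0.443]
 [-0.001  0.443  0.897]
 [-1.     0.    -0.002]]
[[ 0.    -0.975  0.22 ]
 [-0.     0.22   0.975]
 [-1.    -0.     0.   ]] [[ 0.     0.975 -0.22 ]
 [-0.    -0.22  -0.975]
 [-1.     0.    -0.   ]]
t 0.1 F [ 0.8  0.2 -0.6] tcp_b [-469.6  396.   213.2] gap 1.0
shift in tool mm [  63.8 -305.5 -372.7] shift in DESIRED tool mm [  63.2 -209.6 -434. ] rotvec [-0.237 -0.002 -0.   ]
t 0.1 F [ 0.8  0.2 -0.6] tcp_b [-469.6  396.   213.2] gap 1.0
shift in tool mm [  63.8 -305.5 -372.7] shift in DESIRED tool mm [ 63.2 209.6 434. ] rotvec [ 2.905e+00 -0.000e+00  2.000e-03]
[267 132  84  16 690] [ 0.127 -0.131  0.035] [0.156 0.129 0.049]
[210 153  26  27 506] [-0.014  0.21   0.035] [0.053 0.275 0.175]
[376 161  26  29 556] [ 0.006 -0.284  0.036] [ 0.066 -0.219  0.149]
[372 221  30  52 794] [-0.241 -0.314  0.035] [-0.092 -0.22   0.096]
```

Request:
{"api": "jog_arm", "payload": {"increments": "0 0 0 -0.118 0 0 100; 0 0 0 -0.119 0 0 100; 6 -21 -43 0 0 0 100; 6 -21 -43 0 0 0 100; 6 -21 -43 0 0 0 100; 6 -21 -43 0 0 0 100; 6 -21 -43 0 0 0 100; 6 -21 -43 0 0 0 100; 6 -21 -43 0 0 0 100; 6 -21 -43 0 0 0 100"}}

```text
time: 1.1
position: [0.3427, 0.1412, 0.1657]
ee_rot: [0.552, -0.442, 0.552, 0.442]
ft_force: [1.0, 1.1, 0.4]
finger_gap: 1.001
```

```bash
python3 - <<'E'
from h import *
plan([-.20,-.038,.012],90,1)
E
```

```text
t 1.1 F [0.7 1.3 0.4] tcp_b [-301.2   50.8  165.7] gap 1.0
shift in tool mm [ 153.7 -101.   -88.9] shift in DESIRED tool mm [ 153.7 -101.2  -88.8] rotvec [0.001 0.    0.   ]
```

Request:
{"api": "jog_arm", "payload": {"increments": "12 -12 -30 0 0 0 100; 12 -12 -30 0 0 0 100; 12 -12 -29 0 0 0 100; 25 -13 0 0 0 0 100; 25 -13 0 0 0 0 100; 20 -13 0 0 0 0 100; 20 -10 0 0 0 0 100; 18 -5 0 0 0 0 100; 10 -2 0 0 0 0 100; 0 0 0 0 0 0 100"}}

```text
time: 2.1
position: [0.412, 0.0359, 0.0109]
ee_rot: [0.551, -0.441, 0.553, 0.442]
ft_force: [-0.5, -0.1, -0.3]
finger_gap: 1.002
```

```bash
python3 - <<'E'
from h import *
plan([-.14,-.038,.012],90,1)
p,d=ctrl.read_camera('scene');cv2.imwrite('pics/s1.png',p[80:320,180:480,::-1].repeat(2,0).repeat(2,1))
E
```

```text
t 2.1 F [-0.4 -0.2 -0.3] tcp_b [-210.3  -36.7   10.9] gap 1.0
shift in tool mm [ -1.4 -70.3  -1.3] shift in DESIRED tool mm [ -1.1 -70.3  -1.3] rotvec [ 0.    -0.001 -0.003]
```

View pics/s1.png

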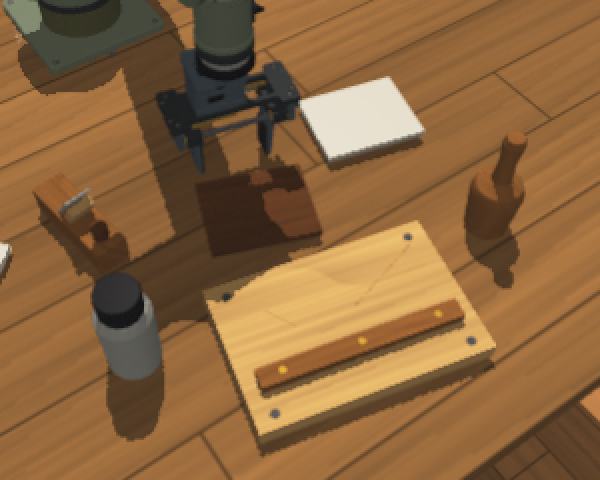

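The fingers (crop (198,160) and (268,145)) stand just short of the blank's near end, with nothing in the way. I'll push forward slowly.

Request:
{"api": "jog_arm", "payload": {"increments": "-1 -10 0 0 0 0 100; 0 -7 0 0 0 0 100; 0 -6 0 0 0 0 100; 0 -6 0 0 0 0 100; 0 -6 0 0 0 0 100; 0 -6 0 0 0 0 100; 0 -6 0 0 0 0 100; 0 -6 0 0 0 0 100; 0 -5 0 0 0 0 100; 0 -5 0 0 0 0 100"}}

```text
time: 3.15
position: [0.4748, 0.0221, 0.0129]
ee_rot: [0.552, -0.441, 0.552, 0.442]
ft_force: [-2.0, 0.1, 2.0]
finger_gap: 1.001
```

```bash
python3 - <<'E'
from h import *
plan([-.136,-.038,.012],90,1)
E
```

```text
t 3.15 F [-1.9 -0.4  2. ] tcp_b [-146.   -36.3   12.9] gap 1.0
shift in tool mm [  0.9 -10.   -1.7] shift in DESIRED tool mm [  0.9 -10.   -1.7] rotvec [ 0.  0. -0.]
```

Request:
{"api": "jog_arm", "payload": {"increments": "0 -4 0 0 0 0 100; 0 -3 0 0 0 0 100; 0 -2 0 0 0 0 100; 0 -1 0 0 0 0 100; 0 -1 0 0 0 0 100; 0 -1 0 0 0 0 100; 0 -1 0 0 0 0 100; 0 0 0 0 0 0 100; 0 0 0 0 0 0 100; 0 0 0 0 0 0 100"}}

```text
time: 4.15
position: [0.4835, 0.0198, 0.0126]
ee_rot: [0.55, -0.44, 0.554, 0.443]
ft_force: [-7.7, 3.3, 5.9]
finger_gap: 1.001
```

```bash
cat > loc.py <<'E'
from h import *
import sys
n=sys.argv[1];z0,z1=float(sys.argv[2]),float(sys.argv[3])
plan([-.136,-.038,.012],90,1)
p,d=ctrl.read_camera(n);X=cloud(n,d);b=tob(X)
lo=p[...,0].astype(int)
m=(X[...,2]>z0)&(X[...,2]<z1)&(b[...,0]>-.22)&(b[...,0]<.15)&(abs(b[...,1])<.16)
m=cv2.morphologyEx(m.astype(np.uint8),cv2.MORPH_OPEN,np.ones((3,3)))
k,l,s_,c=cv2.connectedComponentsWithStats(m)
for j in range(1,k):
    if s_[j,4]>200:
        P=b[l==j];print(s_[j],P.mean(0).round(4),cv2.minAreaRect((P[:,:2]*1000).astype(np.float32)))
        print('bx',np.percentile(P[:,0],[1,99]).round(4))
c0=(180,80) if n=='scene' else (220,100)
cv2.imwrite('pics/'+sys.argv[4],cv2.resize(p[c0[1]:c0[1]+200,c0[0]:c0[0]+260,::-1],None,fx=2.5,fy=2.5))
E
python3 loc.py scene .014 .0245 s2.png
```

```text
t 4.15 F [-8.2  1.5  5.9] tcp_b [-137.   -36.6   12.6] gap 1.0
shift in tool mm [ 0.6 -1.  -1.4] shift in DESIRED tool mm [ 0.6 -1.  -1.4] rotvec [ 0.    -0.001 -0.007]
[339 136  27  23 412] [-0.1792  0.126   0.0212] ((-183.38287353515625, 124.87942504882812), (69.74073028564453, 72.56256866455078), 87.03158569335938)
bx [-0.2182 -0.1478]
[ 283  171   67   48 1831] [-0.0603 -0.0332  0.0215] ((-63.379886627197266, -30.54839324951172), (119.60533142089844, 151.22987365722656), 0.04009884223341942)
bx [-0.119  -0.0057]
```

View pics/s2.png

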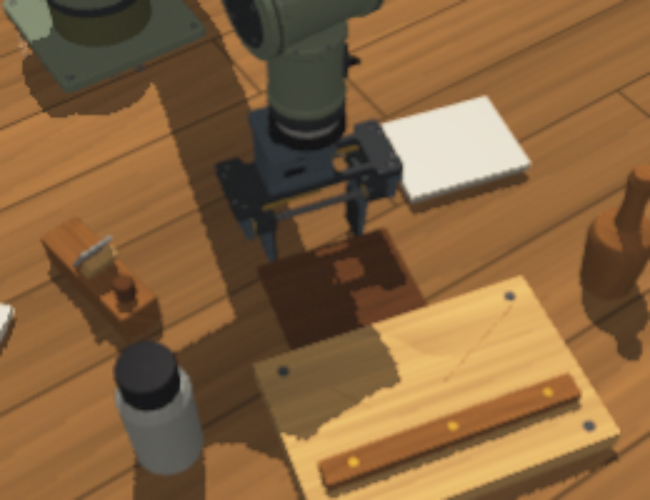

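Blank flush with the wall, square to about 0.04°, bx −120…0. Now I'll back off a little, pitch the fingertips forward and lower them to get under the bevel.

```bash
python3 - <<'E'
from h import *
plan([-.147,-.032,.0035],82,1)
E
```

```text
t 4.2 F [-9.9  2.3  5.9] tcp_b [-137.   -36.6   12.6] gap 1.0
shift in tool mm [9.2 9.9 4.6] shift in DESIRED tool mm [ 7.6 11.2  4.6] rotvec [ 0.    -0.001 -0.147]
```

Request:
{"api": "jog_arm", "payload": {"increments": "0 6 0 0 0 0 100; 0 6 4 0 0 0 100; 0 0 0 0 0 -0.07 100; 0 0 0 0 0 -0.072 100; 3 0 0 0 0 0 100; 3 0 0 0 0 0 100; 0 0 0 0 0 0 100; 0 0 0 0 0 0 100; 0 0 0 0 0 0 100; 0 0 0 0 0 0 100"}}

```text
time: 5.2
position: [0.4776, 0.0255, 0.007]
ee_rot: [0.582, -0.48, 0.52, 0.401]
ft_force: [0.1, -0.2, 0.0]
finger_gap: 1.004
```

```bash
python3 - <<'E'
from h import *
plan([-.136,-.032,.0035],82,1)
E
```

```text
t 5.2 F [ 0.2 -0.2  0. ] tcp_b [-144.1  -32.4    7. ] gap 1.0
shift in tool mm [ 4.6 -7.5  0.4] shift in DESIRED tool mm [ 4.6 -7.5  0.4] rotvec [0.    0.    0.003]
```

Request:
{"api": "jog_arm", "payload": {"increments": "2 0 0 0 0 0 100; 1.5 0 0 0 0 0 100; 0 0 0 0 0 0 100; 0.3 -2 0 0 0 0 100; 0.3 -2 0 0 0 0 100; 0.2 -1.5 0 0 0 0 100; 0.2 -1.5 0 0 0 0 100; 0.1 -1 0 0 0 0 100; 0.1 -1 0 0 0 0 100; 0 0 0 0 0 0 100"}}

```text
time: 6.2
position: [0.4851, 0.0236, 0.0032]
ee_rot: [0.581, -0.479, 0.52, 0.402]
ft_force: [-3.1, 1.3, 1.5]
finger_gap: 1.0
```

```bash
python3 loc.py scene .010 .045 s3.png
```

```text
t 6.2 F [-3.3  0.6  1.5] tcp_b [-136.3  -32.6    3.2] gap 1.0
shift in tool mm [-8.6 -1.5 -5.4] shift in DESIRED tool mm [-8.8 -0.3 -5.4] rotvec [ 0.    -0.001  0.139]
[339 136  28  24 459] [-0.1776  0.1249  0.0208] ((-182.98072814941406, 123.83078002929688), (72.32827758789062, 71.84579467773438), 0.09223681688308716)
bx [-0.2178 -0.1477]
[ 281  164  136  113 7501] [ 0.0309 -0.0138  0.0276] ((-0.5731201171875, 1.8899688720703125), (300.5083312988281, 303.61676025390625), 0.01606409251689911)
bx [-0.1213  0.1381]
```

View pics/s3.png

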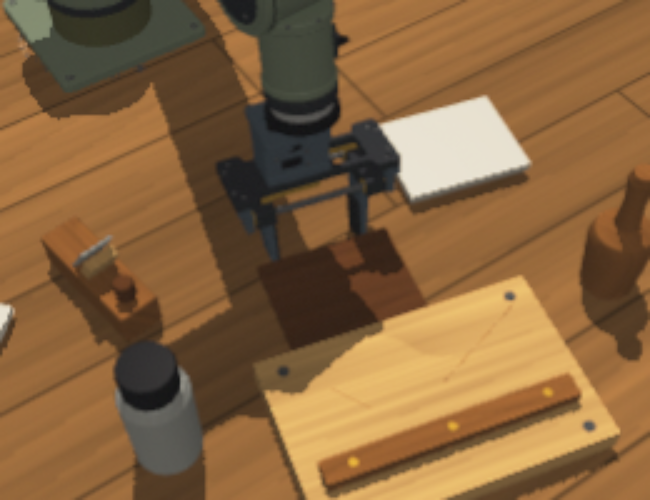

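```bash
python3 - <<'E'
import numpy as np
P=np.array([(-60,20),(60,20),(60,8),(52,0),(-52,0),(-60,8),(-57.5,5.5)],float)
for th in range(0,95,5):
    t=np.deg2rad(th);R=np.array([[np.cos(t),np.sin(t)],[-np.sin(t),np.cos(t)]])
    Q=P@R.T
    Q-=[Q[:,0][1:4].max(),Q[:,1].min()]
    print(th,'M',Q[6].round(1),'E',Q[5].round(1),'B',Q[4].round(1))
E
```

```text
0 M [-117.5    5.5] E [-120.    8.] B [-112.    0.]
5 M [-118.3   15. ] E [-120.6   17.7] B [-113.3    9.1]
10 M [-118.2   24.4] E [-120.3   27.3] B [-113.8   18.1]
15 M [-117.2   33.7] E [-119.    36.7] B [-113.4   26.9]
20 M [-115.4   42.6] E [-116.9   45.8] B [-112.1   35.6]
25 M [-112.6   51.3] E [-113.8   54.6] B [-110.   44.]
30 M [-109.    59.5] E [-109.9   62.9] B [-107.   52.]
35 M [-104.6   67.3] E [-105.2   70.8] B [-103.2   59.7]
40 M [-99.3  74.6] E [-99.6  78.1] B [-98.7  66.8]
45 M [-93.3  81.3] E [-93.3  84.9] B [-93.3  73.5]
50 M [-86.6  88.4] E [-86.3  91.9] B [-87.3  80.7]
55 M [-79.3  94.8] E [-78.7  98.3] B [-80.6  87.2]
60 M [-71.3 100.5] E [-70.4 103.9] B [-73.3  93. ]
65 M [-62.8 105.4] E [-61.6 108.8] B [-65.5  98.1]
70 M [-53.8 109.6] E [-52.3 112.8] B [-57.1 102.5]
75 M [-44.4 112.8] E [-42.6 115.9] B [-48.3 106.1]
80 M [-34.7 115.3] E [-32.7 118.2] B [-39.1 108.9]
85 M [-24.7 116.8] E [-22.4 119.5] B [-29.7 110.9]
90 M [-14.5 117.5] E [-12. 120.] B [-20. 112.]
```

Request:
{"api": "jog_arm", "payload": {"increments": "0.2 -1.5 0 0 0 0 100; 0.2 -1.5 0 0 0 0 100; -2 -0.4 0 0 0 0 100; -2 -0.3 0 0 0 0 100; -2 -0.3 0 0 0 0 100; -2 -0.3 0 0 0 0 100; -2 -0.3 0 0 0 0 100; -2 -0.3 0 0 0 0 100; 0 0 0 0 0 0 100; 0 0 0 0 0 0 100"}}

```text
time: 7.25
position: [0.4848, 0.0231, 0.014]
ee_rot: [0.58, -0.478, 0.522, 0.404]
ft_force: [-7.7, 4.9, -1.6]
finger_gap: 1.003
```

```bash
python3 loc.py scene .010 .045 s4.png
```

```text
t 7.25 F [-8.6  3.1 -1.6] tcp_b [-136.5  -33.1   14. ] gap 1.0
shift in tool mm [ 2.1 -0.3 -4.9] shift in DESIRED tool mm [ 2.  -0.5 -4.9] rotvec [ 0.    -0.002  0.132]
[338 136  29  24 480] [-0.1784  0.1246  0.0209] ((-183.71527099609375, 124.41372680664062), (70.63313293457031, 72.51850128173828), 89.17086791992188)
bx [-0.2188 -0.1478]
[ 281  167  136  110 7573] [ 0.0298 -0.0138  0.0291] ((3.300933837890625, 1.2845611572265625), (291.77081298828125, 303.16571044921875), 0.24288448691368103)
bx [-0.1173  0.1372]
```

View pics/s4.png

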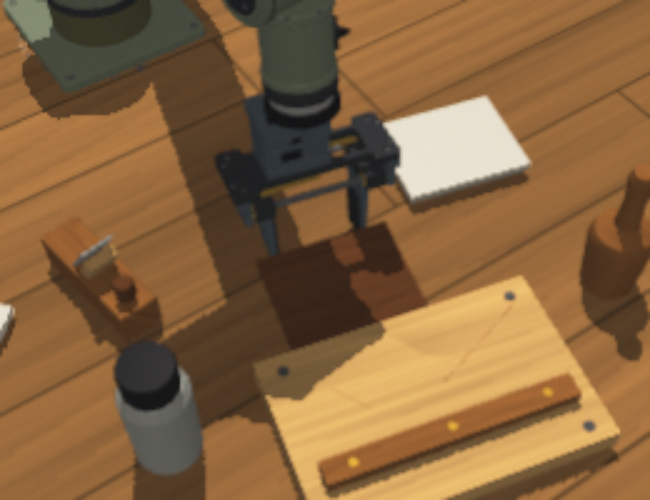

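```bash
cat > tilt.py <<'E'
from h import *
import sys
plan([-.136,-.032,.012],82,1)
p,d=ctrl.read_camera('scene');X=cloud('scene',d);b=tob(X)
m=(b[...,0]>-.115)&(b[...,0]<-.012)&(b[...,1]>-.095)&(b[...,1]<.035)&(b[...,2]>.008)&(b[...,2]<.15)
if len(sys.argv)>1:
    cv2.imwrite('pics/'+sys.argv[1],cv2.resize(p[80:280,180:440,::-1],None,fx=2.5,fy=2.5))
P=b[m]
for lo in np.arange(-.115,-.01,.015):
    q=P[(P[:,0]>=lo)&(P[:,0]<lo+.015)]
    if len(q)>5: print(round(lo+.0075,4),len(q),'z med',np.median(q[:,2]).round(4),'left/right z',[np.median(q[s,2]).round(4) if (s).sum()>3 else None for s in (q[:,1]>0,q[:,1]<-.06)])
E
python3 tilt.py
```

```text
t 7.3 F [-8.6  2.3 -1.8] tcp_b [-136.5  -33.1   14. ] gap 1.0
shift in tool mm [ 2.1 -0.3  1.1] shift in DESIRED tool mm [ 2.1 -0.2  1.1] rotvec [ 0.    -0.002 -0.007]
-0.1075 312 z med 0.0326 left/right z [np.float64(0.0334), np.float64(0.0334)]
-0.0925 227 z med 0.0306 left/right z [np.float64(0.0306), np.float64(0.0306)]
-0.0775 232 z med 0.0289 left/right z [np.float64(0.0288), np.float64(0.0296)]
-0.0625 241 z med 0.0276 left/right z [np.float64(0.0277), np.float64(0.0277)]
-0.0475 245 z med 0.026 left/right z [np.float64(0.026), np.float64(0.0264)]
-0.0325 249 z med 0.0246 left/right z [np.float64(0.025), np.float64(0.0247)]
-0.0175 211 z med 0.0236 left/right z [np.float64(0.0233), np.float64(0.0239)]
```

It is lifting evenly (about 6°, left and right heights equal). Continuing the arc.

Request:
{"api": "jog_arm", "payload": {"increments": "-2.5 -0.4 0 0 0 0 100; -3 -0.4 0 0 0 0 100; -3 -0.5 0 0 0 0 100; -3 -0.6 0 0 0 0 100; -3 -0.7 0 0 0 0 100; -3 -0.9 0 0 0 0 100; -3 -1.0 0 0 0 0 100; -3 -1.1 0 0 0 0 100; -3 -1.2 0 0 0 0 100; 0 0 0 0 0 0 100"}}

```text
time: 8.35
position: [0.488, 0.0224, 0.0416]
ee_rot: [0.58, -0.478, 0.522, 0.404]
ft_force: [-8.9, 3.6, 0.9]
finger_gap: 1.002
```

```bash
python3 tilt.py s5.png
```

```text
t 8.35 F [-9.5  1.5  0.9] tcp_b [-133.3  -33.1   41.6] gap 1.0
shift in tool mm [29.   6.6  1.1] shift in DESIRED tool mm [29.   6.8  1.1] rotvec [ 0.    -0.002 -0.007]
-0.1075 404 z med 0.0594 left/right z [np.float64(0.063), np.float64(0.0605)]
-0.0925 279 z med 0.0529 left/right z [np.float64(0.053), np.float64(0.0532)]
-0.0775 278 z med 0.0478 left/right z [np.float64(0.0479), np.float64(0.0481)]
-0.0625 284 z med 0.0428 left/right z [np.float64(0.0424), np.float64(0.0431)]
-0.0475 282 z med 0.0375 left/right z [np.float64(0.0375), np.float64(0.0374)]
-0.0325 290 z med 0.0326 left/right z [np.float64(0.033), np.float64(0.0327)]
-0.0175 252 z med 0.0281 left/right z [np.float64(0.0289), np.float64(0.0274)]
```

View pics/s5.png

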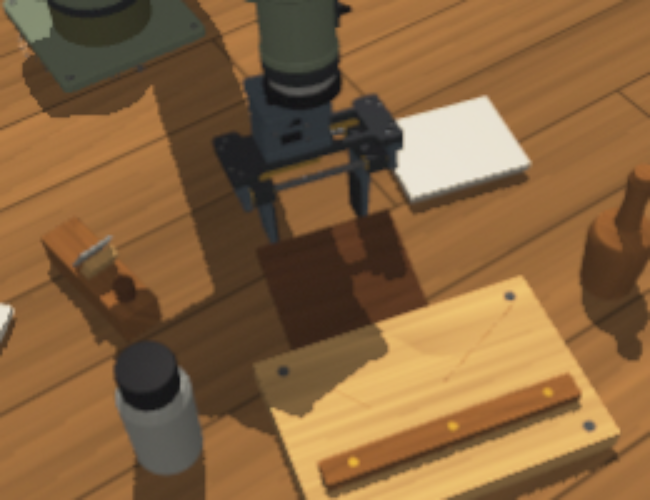

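Request:
{"api": "jog_arm", "payload": {"increments": "-2.5 -1.0 0 0 0 0 100; -2.5 -1.0 0 0 0 0 100; -2.5 -1.1 0 0 0 0 100; -2.5 -1.2 0 0 0 0 100; -2.5 -1.3 0 0 0 0 100; -2.5 -1.4 0 0 0 0 100; -2.4 -1.5 0 0 0 0 100; -2.4 -1.6 0 0 0 0 100; -2.3 -1.7 0 0 0 0 100; -2.2 -1.8 0 0 0 0 100"}}

```text
time: 9.4
position: [0.5002, 0.0199, 0.0684]
ee_rot: [0.581, -0.479, 0.521, 0.402]
ft_force: [-5.6, 1.4, 2.4]
finger_gap: 1.004
```

```bash
python3 tilt.py s6.png
```

```text
t 9.4 F [-5.8  0.1  2.4] tcp_b [-120.8  -32.9   68.4] gap 1.0
shift in tool mm [53.8 22.8  0.9] shift in DESIRED tool mm [53.7 22.9  0.9] rotvec [ 0.    -0.001 -0.002]
-0.1075 181 z med 0.1088 left/right z [np.float64(0.109), np.float64(0.1088)]
-0.0925 301 z med 0.0784 left/right z [np.float64(0.0785), np.float64(0.0783)]
-0.0775 344 z med 0.0684 left/right z [np.float64(0.0685), np.float64(0.0682)]
-0.0625 345 z med 0.0584 left/right z [np.float64(0.058), np.float64(0.0582)]
-0.0475 352 z med 0.0471 left/right z [np.float64(0.047), np.float64(0.047)]
-0.0325 351 z med 0.0367 left/right z [np.float64(0.037), np.float64(0.0367)]
-0.0175 301 z med 0.0266 left/right z [np.float64(0.0266), np.float64(0.0266)]
```

Request:
{"api": "jog_arm", "payload": {"increments": "-1.6 -2 0 0 0 0 100; -1.4 -2 0 0 0 0 100; -1.2 -2.1 0 0 0 0 100; -1 -2.2 0 0 0 0 100; -0.8 -2.3 0 0 0 0 100; -0.6 -2.4 0 0 0 0 100; -0.5 -2.4 0 0 0 0 100; -0.4 -2.4 0 0 0 0 100; -0.3 -2.4 0 0 0 0 100; -0.2 -2.4 0 0 0 0 100"}}

```text
time: 10.45
position: [0.5161, 0.016, 0.0793]
ee_rot: [0.579, -0.476, 0.524, 0.405]
ft_force: [-22.6, 6.3, 19.1]
finger_gap: 1.001
```

```bash
python3 tilt.py s7.png
```

```text
t 10.45 F [-23.4   1.1  19.1] tcp_b [-104.4  -33.1   79.3] gap 1.0
shift in tool mm [62.7 39.9  1.2] shift in DESIRED tool mm [62.2 40.7  1.1] rotvec [-0.001 -0.002 -0.012]
-0.1075 57 z med 0.1201 left/right z [np.float64(0.1202), np.float64(0.1155)]
-0.0925 185 z med 0.1181 left/right z [np.float64(0.1181), np.float64(0.1198)]
-0.0775 305 z med 0.095 left/right z [np.float64(0.0951), np.float64(0.0948)]
-0.0625 433 z med 0.0809 left/right z [np.float64(0.0799), np.float64(0.081)]
-0.0475 430 z med 0.0638 left/right z [np.float64(0.064), np.float64(0.0637)]
-0.0325 430 z med 0.0467 left/right z [np.float64(0.0465), np.float64(0.0464)]
-0.0175 349 z med 0.0312 left/right z [np.float64(0.0306), np.float64(0.0312)]
```

View pics/s7.png

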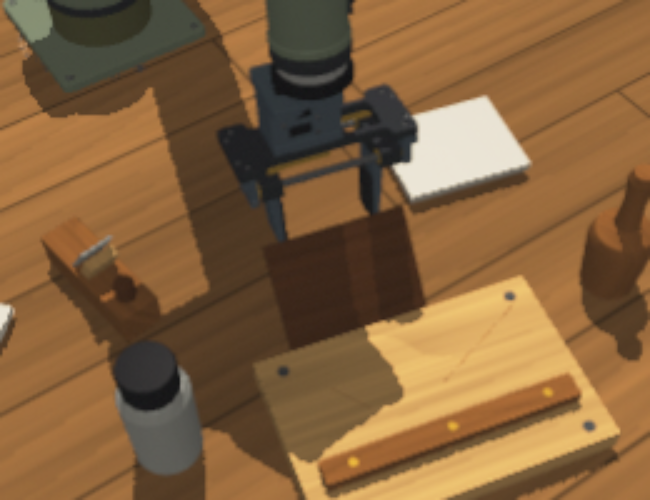

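Sliding down the bevel is fighting friction (about 23 N forward, 19 N vertical). I'll relieve it by following the arc upward instead.

Request:
{"api": "jog_arm", "payload": {"increments": "-2 -0.3 0 0 0 0 100; -2 -0.3 0 0 0 0 100; -1.5 -0.6 0 0 0 0 100; -1.5 -1.2 0 0 0 0 100; -1.3 -1.5 0 0 0 0 100; -1.2 -1.6 0 0 0 0 100; -1.2 -1.7 0 0 0 0 100; -1.1 -1.7 0 0 0 0 100; 0 0 0 0 0 0 100; 0 0 0 0 0 0 100"}}

```text
time: 11.5
position: [0.5304, 0.0137, 0.093]
ee_rot: [0.582, -0.48, 0.519, 0.401]
ft_force: [-1.8, -0.4, 0.0]
finger_gap: 1.002
```

```bash
python3 tilt.py s8.png
```

```text
t 11.5 F [-1.7 -0.8  0. ] tcp_b [-89.9 -32.2  93. ] gap 1.0
shift in tool mm [73.7 57.1  0.2] shift in DESIRED tool mm [73.9 56.9  0.2] rotvec [0.    0.    0.003]
-0.1075 28 z med 0.1239 left/right z [np.float64(0.1262), np.float64(0.1174)]
-0.0925 53 z med 0.1263 left/right z [np.float64(0.1263), np.float64(0.1263)]
-0.0775 161 z med 0.1252 left/right z [np.float64(0.1252), np.float64(0.1262)]
-0.0625 310 z med 0.107 left/right z [np.float64(0.1073), np.float64(0.1066)]
-0.0475 542 z med 0.0885 left/right z [np.float64(0.0892), np.float64(0.0883)]
-0.0325 526 z med 0.0627 left/right z [np.float64(0.0625), np.float64(0.0627)]
-0.0175 442 z med 0.039 left/right z [np.float64(0.0388), np.float64(0.0391)]
```

View pics/s8.png

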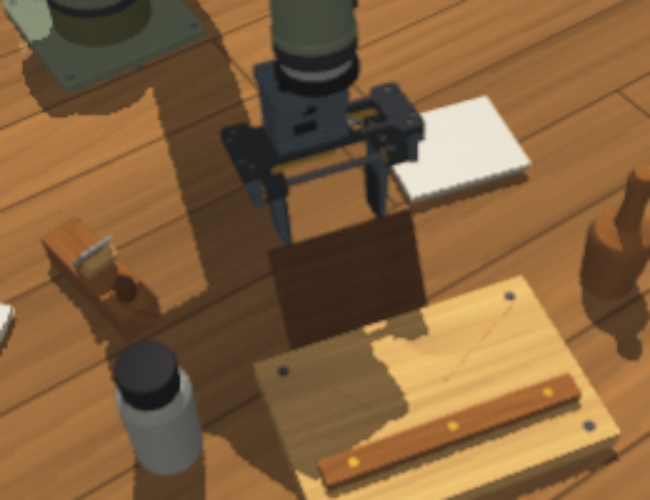

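Request:
{"api": "jog_arm", "payload": {"increments": "-0.7 -2.5 0 0 0 0 100; -0.7 -2.5 0 0 0 0 100; -0.6 -2.5 0 0 0 0 100; -0.6 -2.5 0 0 0 0 100; -0.5 -2.5 0 0 0 0 100; -0.4 -2.5 0 0 0 0 100; -0.3 -2.5 0 0 0 0 100; -0.2 -2.5 0 0 0 0 100; -0.1 -2.5 0 0 0 0 100; 0 -2 0 0 0 0 100"}}

```text
time: 12.55
position: [0.5545, 0.0086, 0.1022]
ee_rot: [0.583, -0.48, 0.518, 0.4]
ft_force: [-0.1, -0.2, -0.4]
finger_gap: 0.999
```

```bash
python3 tilt.py s9.png
```

```text
t 12.55 F [-0.1 -0.3 -0.4] tcp_b [-65.3 -31.9 102.2] gap 1.0
shift in tool mm [78.9 83.  -0.1] shift in DESIRED tool mm [79.4 82.5 -0.1] rotvec [0.    0.001 0.006]
-0.0925 8 z med 0.1364 left/right z [np.float64(0.1391), None]
-0.0775 36 z med 0.1284 left/right z [np.float64(0.1269), np.float64(0.1309)]
-0.0625 59 z med 0.1345 left/right z [np.float64(0.13), np.float64(0.1392)]
-0.0475 136 z med 0.12 left/right z [np.float64(0.1248), np.float64(0.1223)]
-0.0325 532 z med 0.1125 left/right z [np.float64(0.1116), np.float64(0.1129)]
-0.0175 764 z med 0.0735 left/right z [np.float64(0.0725), np.float64(0.0741)]
```

View pics/s9.png

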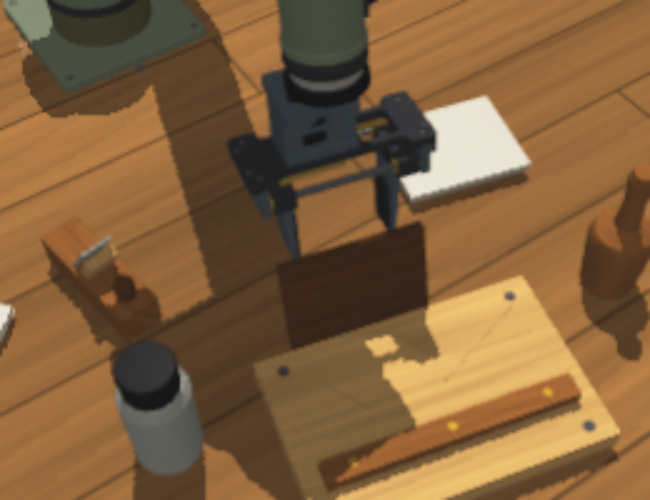

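Request:
{"api": "jog_arm", "payload": {"increments": "0 -2 0 0 0 0 100; 0.5 -3 0 0 0 0 100; 1 -3 0 0 0 0 100; 1.5 -3 0 0 0 0 100; 2 -3 0 0 0 0 100; 2 -3 0 0 0 0 100; 2 -3 0 0 0 0 100; 2 -2.5 0 0 0 0 100; 2 -2 0 0 0 0 100; 2 -1 0 0 0 0 100"}}

```text
time: 13.6
position: [0.5801, 0.0024, 0.0892]
ee_rot: [0.582, -0.48, 0.519, 0.401]
ft_force: [-0.5, 0.2, 0.3]
finger_gap: 1.003
```

```bash
python3 tilt.py s10.png
```

```text
t 13.6 F [-0.5  0.1  0.3] tcp_b [-39.  -32.3  89.2] gap 1.0
shift in tool mm [ 62.7 107.    0.3] shift in DESIRED tool mm [ 62.9 106.8   0.3] rotvec [0.    0.    0.003]
-0.0625 17 z med 0.116 left/right z [np.float64(0.1184), None]
-0.0475 53 z med 0.1219 left/right z [np.float64(0.1231), np.float64(0.1133)]
-0.0325 151 z med 0.1304 left/right z [np.float64(0.1292), np.float64(0.1321)]
-0.0175 91 z med 0.1204 left/right z [np.float64(0.1201), np.float64(0.1203)]
```

View pics/s10.png

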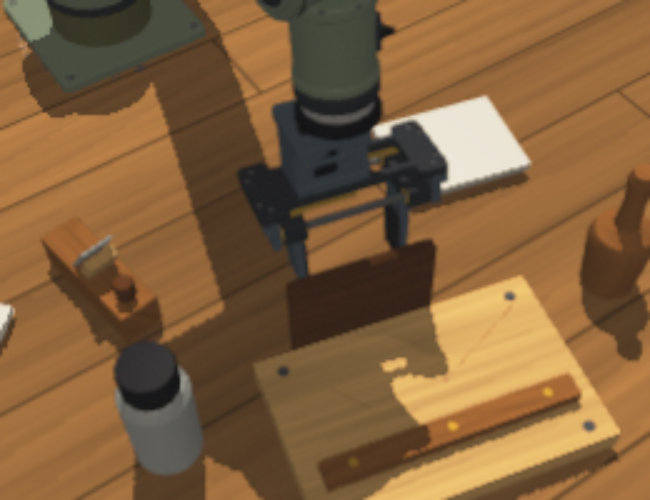

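The blank stands upright on its far end against the wall (crop (360,295)). Now I'll push it over.

Request:
{"api": "jog_arm", "payload": {"increments": "0.3 -2 0 0 0 0 100; 0.3 -2.5 0 0 0 0 100; 0.4 -2.5 0 0 0 0 100; 0.4 -2.5 0 0 0 0 100; 0.4 -2.5 0 0 0 0 100; 0.4 -2.5 0 0 0 0 100; 0.4 -2.5 0 0 0 0 100; 0.4 -2.5 0 0 0 0 100; 0.4 -2.5 0 0 0 0 100; 0.4 -2.5 0 0 0 0 100"}}

```text
time: 14.65
position: [0.6043, -0.003, 0.089]
ee_rot: [0.582, -0.48, 0.519, 0.401]
ft_force: [-0.2, -0.2, -0.9]
finger_gap: 1.001
```

```bash
python3 tilt.py s11.png
```

```text
t 14.65 F [-0.1 -0.3 -0.9] tcp_b [-14.2 -32.3  89. ] gap 1.0
shift in tool mm [ 59.  131.5   0.3] shift in DESIRED tool mm [ 59.3 131.3   0.3] rotvec [0.    0.    0.003]
-0.0325 31 z med 0.1173 left/right z [np.float64(0.1205), np.float64(0.111)]
-0.0175 54 z med 0.1198 left/right z [np.float64(0.1228), np.float64(0.1168)]
```

View pics/s11.png

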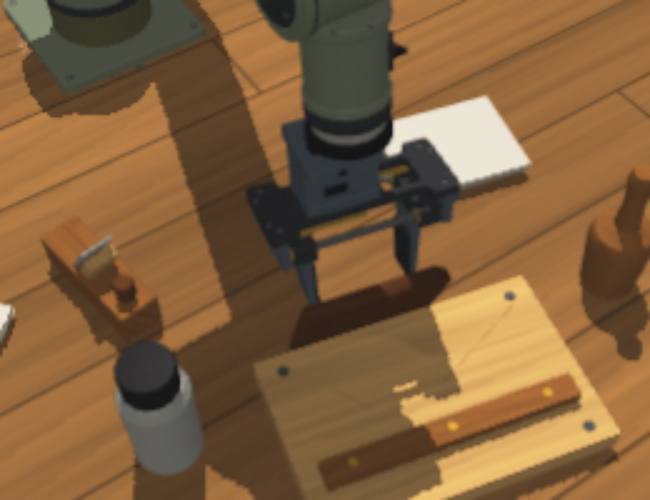

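Request:
{"api": "jog_arm", "payload": {"increments": "0.4 -3 0 0 0 0 100; 0.4 -3 0 0 0 0 100; 0.4 -3 0 0 0 0 100; 0.4 -3 0 0 0 0 100; 0.4 -3 0 0 0 0 100; 0.4 -3 0 0 0 0 100; 0.4 -3 0 0 0 0 100; 0.4 -3 0 0 0 0 100; 0 0 0 0 0 0 100; 0 0 0 0 0 0 100"}}

```text
time: 15.7
position: [0.6276, -0.0083, 0.0892]
ee_rot: [0.582, -0.48, 0.52, 0.401]
ft_force: [-0.5, 0.3, 0.4]
finger_gap: 1.002
```

```bash
python3 tilt.py s12.png
```

```text
t 15.7 F [-0.5  0.1  0.4] tcp_b [  9.7 -32.3  89.2] gap 1.0
shift in tool mm [ 55.8 155.1   0.4] shift in DESIRED tool mm [ 56.2 155.    0.3] rotvec [0.    0.    0.002]
-0.0475 113 z med 0.049 left/right z [np.float64(0.0491), np.float64(0.0496)]
-0.0325 198 z med 0.0496 left/right z [np.float64(0.05), np.float64(0.0496)]
-0.0175 183 z med 0.0497 left/right z [np.float64(0.0496), np.float64(0.0498)]
```

View pics/s12.png

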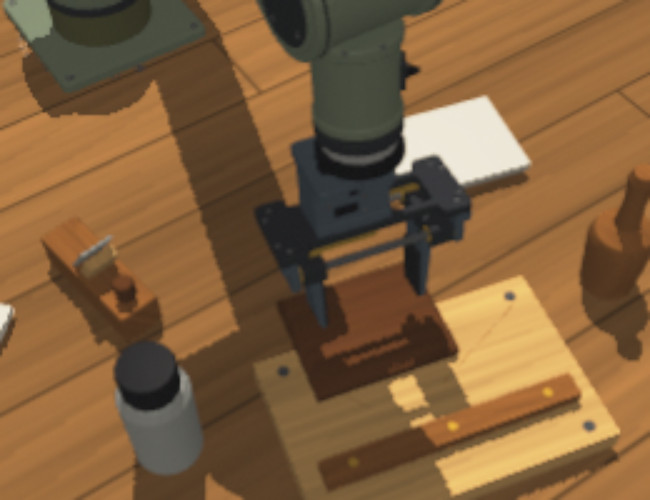

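The blank lies flat with its bevelled face up, but it overhangs the near side a lot (far end around bx −55). I'll withdraw clear of it and measure before pushing.

Request:
{"api": "jog_arm", "payload": {"increments": "-5 3 0 0 0 0 100; -2 10 0 0 0 0 100; -2 15 0 0 0 0 100; -2 20 0 0 0 0 100; -2 20 0 0 0 0 100; -2 20 0 0 0 0 100; -2 15 0 0 0 0 100; 0 10 0 0 0 0 100; 0 0 0 0 0 0.07 100; 0 0 0 0 0 0.07 100"}}

```text
time: 16.75
position: [0.5151, 0.0172, 0.0907]
ee_rot: [0.552, -0.442, 0.552, 0.442]
ft_force: [0.8, -0.5, -0.9]
finger_gap: 0.997
```

```bash
python3 - <<'E'
from h import *
plan([-.095,-.035,.034],90,1)
for n in('top','scene'):
    p,d=ctrl.read_camera(n);X=cloud(n,d);b=tob(X)
    m=(X[...,2]>.040)&(X[...,2]<.056)&(b[...,0]>-.1)&(b[...,0]<.12)&(b[...,1]<.08)&(b[...,1]>-.145)
    m=cv2.morphologyEx(m.astype(np.uint8),cv2.MORPH_OPEN,np.ones((3,3)))
    k,l,s_,c=cv2.connectedComponentsWithStats(m)
    for j in range(1,k):
        if s_[j,4]>100:
            P=b[l==j];print(n,s_[j],P.mean(0).round(4),cv2.minAreaRect((P[:,:2]*1000).astype(np.float32)))
    c0=(180,80) if n=='scene' else (190,90)
    cv2.imwrite(f'pics/{n}13.png',cv2.resize(p[c0[1]:c0[1]+200,c0[0]:c0[0]+260,::-1],None,fx=2.5,fy=2.5))
E
```

```text
t 16.75 F [ 0.9 -0.4 -0.9] tcp_b [-105.7  -32.2   90.7] gap 1.0
shift in tool mm [ 56.7 -10.7  -2.8] shift in DESIRED tool mm [ 56.7 -10.7  -2.8] rotvec [0.001 0.    0.   ]
top [292 163  29  10 194] [0.0482 0.0016 0.0462] ((46.423606872558594, -4.113883972167969), (31.05791664123535, 86.6329574584961), 1.0669894218444824)
top [329 166  10  30 182] [ 0.0242 -0.0932  0.046 ] ((17.42508316040039, -91.93743896484375), (92.85604858398438, 27.747947692871094), 5.4212470054626465)
scene [ 291  184   72   54 2351] [ 0.0122 -0.0338  0.0488] ((5.89935302734375, -30.67113494873047), (122.01634216308594, 150.52789306640625), 0.298950731754303)
```

View pics/top13.png

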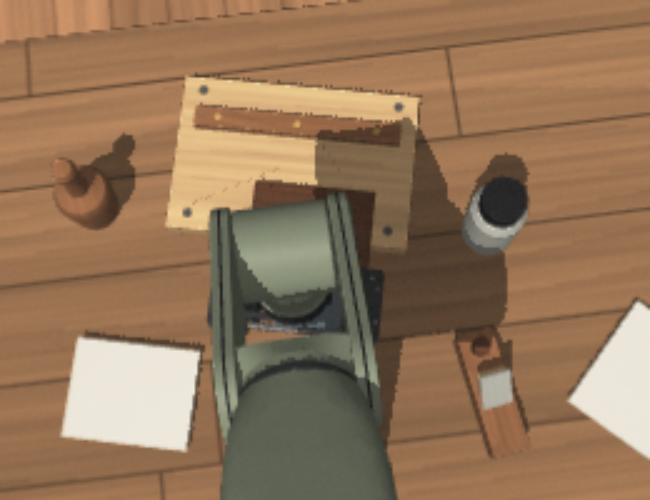

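Blank centre is at bx about +8 mm, by −31 mm, square to about 0.3°. It is stable, with the far end at about −52 mm. I'll lower the fingers behind the far end and push.

Request:
{"api": "jog_arm", "payload": {"increments": "10 0 1 0 0 0 100; 12 0 0 0 0 0 100; 12 0 0 0 0 0 100; 12 0 0 0 0 0 100; 8 0 0 0 0 0 100; 3 -5 0 0 0 0 100; 0 -6 0 0 0 0 100; 0 -4 0 0 0 0 100; 0 0 0 0 0 0 100; 0 0 0 0 0 0 100"}}

```text
time: 17.85
position: [0.5315, 0.0144, 0.0335]
ee_rot: [0.553, -0.442, 0.552, 0.441]
ft_force: [0.8, 0.0, 0.7]
finger_gap: 0.999
```

```bash
python3 - <<'E'
from h import *
plan([-.007,-.032,.034],90,1)
p,d=ctrl.read_camera('scene')
cv2.imwrite('pics/s14.png',cv2.resize(p[80:280,180:440,::-1],None,fx=2.5,fy=2.5))
E
```

```text
t 17.85 F [0.8 0.2 0.7] tcp_b [-89.1 -31.3  33.5] gap 1.0
shift in tool mm [ -0.3 -82.1  -0.7] shift in DESIRED tool mm [ -0.5 -82.1  -0.7] rotvec [0.    0.    0.003]
```

View pics/s14.png

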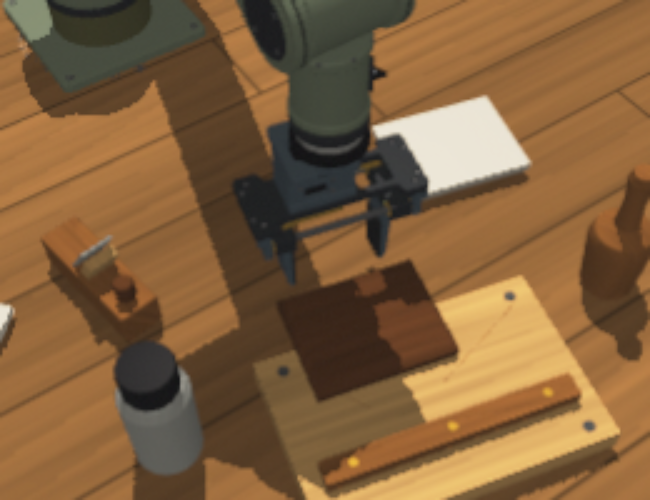

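The fingers are behind the far end at edge height and the blank (crop (365,328)) is lying flat. Pushing forward.

Request:
{"api": "jog_arm", "payload": {"increments": "0 -6 0 0 0 0 100; 0 -6 0 0 0 0 100; 0 -5 0 0 0 0 100; 0 -5 0 0 0 0 100; 0 -5 0 0 0 0 100; 0 -5 0 0 0 0 100; 0 -5 0 0 0 0 100; 0 -5 0 0 0 0 100; 0 -5 0 0 0 0 100; 0 -5 0 0 0 0 100"}}

```text
time: 18.9
position: [0.5823, 0.0029, 0.0331]
ee_rot: [0.553, -0.442, 0.552, 0.441]
ft_force: [-1.1, 0.0, -0.3]
finger_gap: 1.002
```

```bash
python3 - <<'E'
from h import *
plan([-.007,-.032,.034],90,1)
E
```

```text
t 18.9 F [-1.  -0.2 -0.3] tcp_b [-37.  -31.3  33.1] gap 1.0
shift in tool mm [ -0.8 -30.   -0.7] shift in DESIRED tool mm [ -0.9 -30.   -0.7] rotvec [0.    0.    0.002]
```

Request:
{"api": "jog_arm", "payload": {"increments": "0 -4 0 0 0 0 100; 0 -4 0 0 0 0 100; 0 -4 0 0 0 0 100; 0 -4 0 0 0 0 100; 0 -3 0 0 0 0 100; 0 -2.5 0 0 0 0 100; 0 -2 0 0 0 0 100; 0 -1.5 0 0 0 0 100; 0 -1 0 0 0 0 100; 0 -1 0 0 0 0 100"}}

```text
time: 19.9
position: [0.6082, -0.0029, 0.0333]
ee_rot: [0.553, -0.442, 0.552, 0.441]
ft_force: [-1.7, -0.1, -1.3]
finger_gap: 0.999
```

```bash
python3 - <<'E'
from h import *
plan([-.007,-.032,.034],90,1)
E
```

```text
t 19.9 F [-1.7 -0.5 -1.3] tcp_b [-10.5 -31.3  33.3] gap 1.0
shift in tool mm [-0.7 -3.5 -0.7] shift in DESIRED tool mm [-0.7 -3.5 -0.7] rotvec [0.    0.    0.002]
```

Request:
{"api": "jog_arm", "payload": {"increments": "0 -1 0 0 0 0 100; 0 -1 0 0 0 0 100; 0 -1 0 0 0 0 100; 0 -1 0 0 0 0 100; 0 -0.8 0 0 0 0 100; 0 -0.8 0 0 0 0 100; 0 -0.5 0 0 0 0 100; 0 0 0 0 0 0 100; 0 0 0 0 0 0 100; 0 0 0 0 0 0 100"}}

```text
time: 20.9
position: [0.6115, -0.0037, 0.0333]
ee_rot: [0.551, -0.441, 0.553, 0.443]
ft_force: [-8.1, 2.2, 4.9]
finger_gap: 0.998
```

```bash
python3 - <<'E'
from h import *
plan([-.007,-.032,.034],90,1)
p,d=ctrl.read_camera('scene')
cv2.imwrite('pics/s15.png',cv2.resize(p[150:310,260:440,::-1],None,fx=4,fy=3.7))
E
```

```text
t 20.9 F [-8.4  0.4  4.9] tcp_b [ -7.  -31.4  33.3] gap 1.0
shift in tool mm [-0.7 -0.  -0.6] shift in DESIRED tool mm [-0.7 -0.  -0.6] rotvec [ 0.    -0.    -0.004]
```

View pics/s15.png

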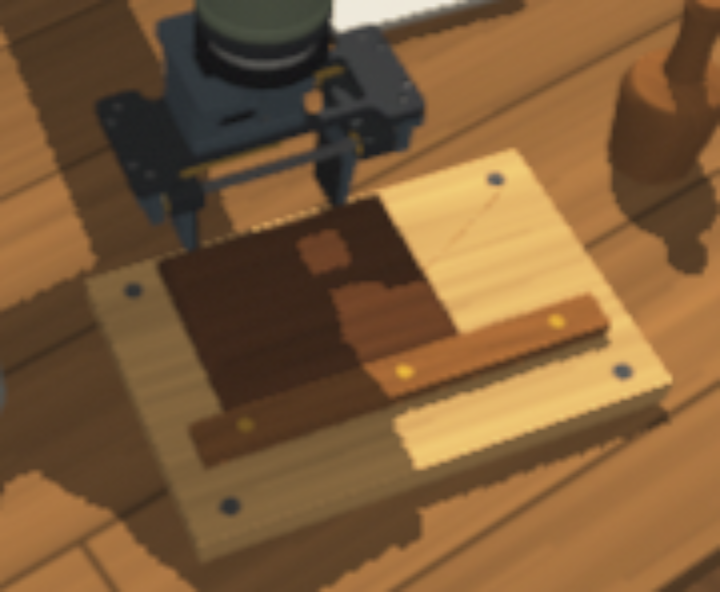

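The blank is against the batten, at the predicted travel, with an 8 N reaction. I'll press slightly more to make sure both sides are seated, then withdraw.

Request:
{"api": "jog_arm", "payload": {"increments": "0 -0.7 0 0 0 0 100; 0 -0.7 0 0 0 0 100; 0 0 0 0 0 0 100; 0 0 0 0 0 0 100; 0 1 0 0 0 0 100; 0 2 0 0 0 0 100; 0 4 0 0 0 0 100; 0 10 0 0 0 0 100; 0 15 0 0 0 0 100; 0 15 0 0 0 0 100"}}

```text
time: 21.95
position: [0.5695, 0.0058, 0.0333]
ee_rot: [0.553, -0.442, 0.551, 0.441]
ft_force: [-0.0, -0.3, 0.6]
finger_gap: 0.997
```

Request:
{"api": "jog_arm", "payload": {"increments": "-10 20 0 0 0 0 100; -20 20 0 0 0 0 100; -25 20 0 0 0 0 100; -25 20 10 0 0 0 100; -25 20 30 0 0 0 100; -25 10 40 0 0 0 100; 0 10 40 0 0 0 100; 0 10 40 0 0 0 100; 0 10 40 0 0 0 100; 0 0 40 0 0 0 100"}}

```text
time: 22.95
position: [0.4846, 0.2725, 0.1634]
ee_rot: [0.553, -0.442, 0.551, 0.441]
ft_force: [1.4, -1.1, 0.6]
finger_gap: 1.001
```

```bash
python3 - <<'E'
from h import *
plan([-.007,-.032,.034],90,1)
for n in('top','scene'):
    p,d=ctrl.read_camera(n);X=cloud(n,d);b=tob(X)
    if n=='top':
        m=(X[...,2]>.035)&(X[...,0]>.3)&(X[...,0]<.9)&(abs(X[...,1])<.42)
        k,l,s_,c=cv2.connectedComponentsWithStats(m.astype(np.uint8))
        for j in range(1,k):
            if s_[j,4]>60:q=b[l==j];print(s_[j],q.min(0).round(3),q.max(0).round(3))
    m=(X[...,2]>.0445)&(X[...,2]<.056)&(b[...,0]>-.1)&(b[...,0]<.128)&(abs(b[...,1])<.145)
    m=cv2.morphologyEx(m.astype(np.uint8),cv2.MORPH_OPEN,np.ones((3,3)))
    k,l,s_,c=cv2.connectedComponentsWithStats(m)
    for j in range(1,k):
        if s_[j,4]>100:
            P=b[l==j];print(n,s_[j],P.mean(0).round(4),cv2.minAreaRect((P[:,:2]*1000).astype(np.float32)))
    c0=(260,150) if n=='scene' else (215,100)
    cv2.imwrite(f'pics/{n}16.png',cv2.resize(p[c0[1]:c0[1]+150,c0[0]:c0[0]+200,::-1],None,fx=4,fy=4))
E
```

```text
t 22.95 F [ 1.6 -0.7  0.6] tcp_b [-191.6  210.1  163.4] gap 1.0
shift in tool mm [ 129.7 -184.  -242.5] shift in DESIRED tool mm [ 129.4 -184.6 -242.1] rotvec [0.001 0.001 0.003]
[ 267  132   84   53 2489] [ 0.008 -0.131  0.035] [0.156 0.129 0.055]
[210 153  26  27 506] [-0.015  0.21   0.035] [0.053 0.276 0.174]
[376 161  26  29 556] [ 0.006 -0.284  0.035] [ 0.067 -0.219  0.15 ]
[ 129  180  123  137 9965] [-0.36   0.015  0.243] [-0.127  0.289  0.666]
[372 221  30  52 792] [-0.241 -0.314  0.035] [-0.092 -0.219  0.093]
top [293 145  40  34 593] [ 0.0675 -0.0254  0.0476] ((68.58344268798828, -23.809505462646484), (120.60685729980469, 103.47234344482422), 89.73908996582031)
scene [ 302  203   70   55 2369] [ 0.0743 -0.0325  0.0495] ((70.14039611816406, -30.576629638671875), (145.1602020263672, 115.42752838134766), 89.67676544189453)
```

View pics/top16.png

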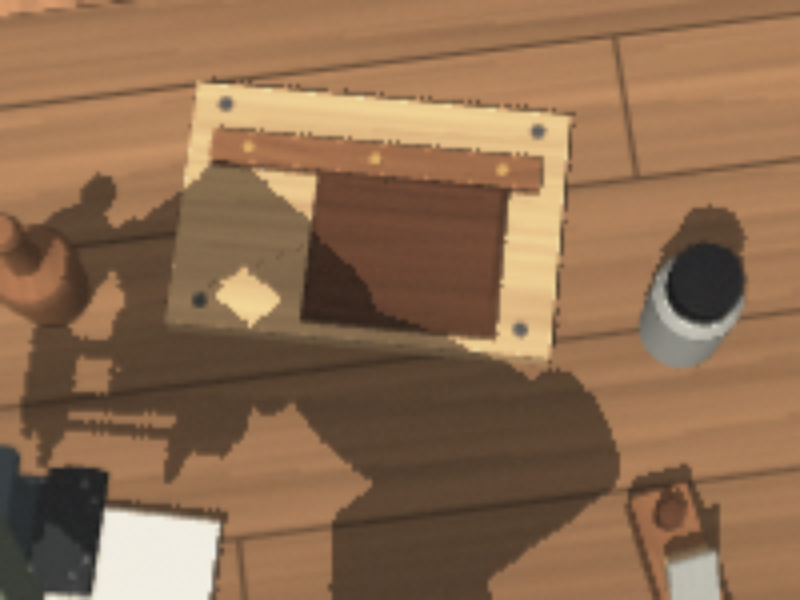

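View pics/scene16.png

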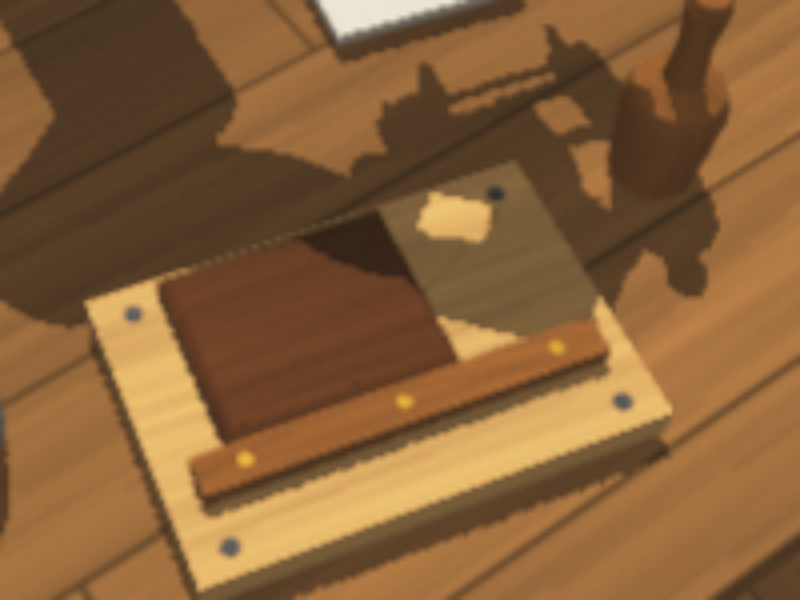

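In both crops the blank is bevel up with no gap at the batten (top crop edge from (316,170) to (508,190), parallel to it). The bystanders have not moved. Handing in.

```bash
python3 -c "
from rig import ctrl
print(ctrl.hand_in())"
```

```text
the job is handed in; nothing more can be done
None
```

The blank is turned over onto the planing board, bevelled face up, with its end home and square against the stop batten. I handed it in at about 23 s of the 72 s allowed. I used only pushes with the open fingers, never a grip:

- **Squaring up:** I pushed the blank flush against the near side of the board.
- **Tipping:** I raised it by its near-end bevel until it stood on its far end.
- **Flipping:** I pushed it on over onto the board.
- **Seating:** I pushed it forward to the stop.

**Last checks**
- **Seating:** the finger travel ended where predicted, with about 8 N of reaction from the stop, and neither camera shows a gap there.
- **Squareness:** the depth fits put the blank about 0.3° off square, which is within their noise.
- **Bystanders:** the mallet, flask and hand plane measure where they started, to within about 3 mm.
- **Robot:** the arm was well clear and touching nothing at hand-in.

**What went less smoothly**
- **Force peak:** at about 47° of tilt the fingers jammed briefly against the bevel. The tool force reached about 23 N forward and 19 N vertical before I eased it by following the arc upward.
- **Overhang:** after the flip the blank overhung the near side by about 50 mm, more than I expected. It stayed stable until the final push.

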